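Lock the strap jig's clamp board with the linchpin

ROBOT

A 6-joint arm with a two-finger parallel gripper is mounted at the origin on the work surface. World frame = base frame: x ahead of the robot, y to its left, z up, the work surface at z = 0. Lengths are in m, angles in degrees, forces in N, time in s.
With the tool pointing down it reaches from about 0.4 to 0.825 m from the base axis. Payload 7 kg.
Tool frame: the origin (TCP) lies on the centre line of the jaws, within the pads' length; the fingertips stand 8 mm ahead of it and the grasp point (between the pads) lies 11 mm behind it; z points along the fingers, y is the line along which they close (so a half turn about z gives the same grasp; the last joint's range is limited). The gripper opens to 88 mm and grips with 3 to 60 N. Pads are 19 mm wide; open, the fingers measure 130 mm over their backs; the gripper's body (78 mm by 193 mm) begins 47 mm behind the grasp point.
Start: joints at [90.017, 20.546, 0.682, 0, -70.136, -16.507], TCP at [0.192, 0.647, 0.235] pointing down, gripper open.
Joint ranges: [-176.03, 176.03], [-82.01, 121.73], [-58.28, 71.71], [-173.87, 95.51], [-174.79, -0.11], [-173.66, 173.66]. Speed limits (degrees/s): [136.94, 136.94, 172.46, 180, 180, 180].

INTERFACE

Orientations are given as [roll, pitch, yaw] about the fixed x, y, z axes, in that order (R = Rz(yaw) Ry(pitch) Rx(roll)).
In Python, from plant import r gives the robot as it stands.
- The arm moves only by the tool carry_out, never from a script. Its argument "targets" is a list of rows, each a list of 6 numbers: the shift along the tool's x, y, z scaled (see below), then the turn, a rotation vector about the tool's x, y, z scaled (see below). A call has 1 to 5 rows; each row shifts and turns the commanded pose from where the row before left it, along the tool's axes as they then stand; what a row does not reach is not made up. The controller multiplies each number of a shift by 0.5 m and each number of a turn by 60 degrees. A row lasts 1/8 s, in which the tool goes at most 62.5 mm and 10.7 degrees, less where a joint would pass 70% of its speed; a pose out of reach is approached as far as the arm can. A call with a number of a shift or a turn outside -1 to 1 is refused whole. A call with a gripper value outside its range is refused whole. "hand" is the opening, from 0 (shut) to 1 (fully open), set as the call begins (left out, the last holds). The fingers move at their own pace and stop on an object; "squeeze" is the grip in N (left out, the last holds). Time passes only in rows, so rows that do not move let the fingers close. It gives the time, the measured TCP pose, the force, the opening and the grip force at its end, in the units of the state.
- r.get_state(): the state, without advancing time (a new reading comes with each control period).
- r.capture(name): name is "scene" or "top" or "wrist"; returns the picture (384x512x3 uint8, red, green, blue); there is no depth.
- r.camera_info(name): a dict with "K" (3x3 intrinsics, pixels), "distortion" ([k1, k2, p1, p2, k3] as OpenCV has them; the pictures are not rectified), "eye" and "attitude" of the camera in the world. Camera axes: x right, y down, z forward; pixel columns grow to the right and rows downward; lengths in m; the calibration is good to about 2 mm. A picture is of the moment at which its call begins: read the wrist's pose just before it. camera_info takes no time and is no camera call; for the wrist camera it gives the pose at the moment of the call.
- r.close_job(): hands the job in; it is judged then, once.
The state is a dict: "time_s": time; "joints": joint angles; "qd": joint speeds; "joint_torque": joint torques, N m; "tcp_pos": TCP position; "eef_rot": TCP orientation; "contact_force": force on the tool from outside, world axes, zero at the start; "moment": the same for the moment, N m; "gripper_width": finger opening in m; "gripper_force": force on a finger pad.
Only numpy, scipy, OpenCV 4.12 (cv2) and the standard library are available. Lean on these libraries where they do the work, as an engineer would, in place of code of your own. Each camera call takes 0.05 s, during which the arm holds its last target. There are 200 camera calls.

TASK

Pick up the linchpin with the ring, the one steel pin that has a hinged ring, and slide it level, point first, through the slot of the steel tongue on the strap jig's clamp board, from the side nearer the robot, until its collar is up against the tongue, with the ring still raised. Then let go and push the ring down over the tongue and the pin's point until it lies shut. Leave the plain pin without a ring where it lies.

Things in the scene. Friction and masses are not known exactly. Their poses are not given: they have to be found in the camera images.
- linchpin: Steel pin lying level on the bench, 0.2 kg, with a hinged wire ring. x = its point, z up. Origin: front face of its collar (34 mm wide, 28 high, 5 thick), at the underside. Shank from the origin to +x: 58 mm long, 11 mm diameter, last 12 mm tapered. Behind (-x): square head 22 wide (y), 26 high, from x = -5 to -47 mm; grip it across y at x = -30. All lies flat on z = 0.
- lock_ring (a joint): Angle of the linchpin's ring, rad: 0 = raised 40 degrees above the shank, 0.70 = shut (level, at a stop). Wire ring 70 mm wide (58 inside), hinged along y at x = -6, z = 14 mm of the pin; flat tab 30 mm wide at 64 to 90 mm from the hinge. Sprung, stiff hinge: stays where it is left; under 1 N straight down at x = 60 mm of the pin shuts it; shut, the tab is 11 mm clear of the board.
- slot (a point): Middle of the slot's lower edge, on the entry face of a steel tongue (40 mm wide, 16 thick along x, 32 high) that stands on a wooden clamp board, board top 40 mm above the bench. x = the way the pin goes in, level; z up. Slot 20 wide (y), 20 high, its floor is the board's top, which runs from x = -87 to +103 and y = -55 to 55 mm. The pin's x must point along this x within 10 degrees.
- plain_pin: Bystander on the bench near the linchpin (a wooden-handled punch lies there too, in any order, about 110 mm apart): plain steel pin with the same collar and shank, a round head 26 mm across and no ring. Origin at the front face of its collar, at the underside.
Things that resemble listed ones, but are neither listed nor needed, are in the scene too. Of the things shaped like the linchpin, the steel one is meant.

How it is judged:
By the outcome, as a careful person would: the job done as asked, in the order asked, and still so for the second after the job is handed in, with the robot touching nothing.
It also fails if it takes over 50 s, if anything falls off the work surface, if the arm or the gripper's body presses on something with over 40 N, if the wrist force passes 120 N, or if a joint passes its speed limit or range.

## Working session

There is one attempt and no reset: what is moved stays moved. The work goes in short steps, Python scripts to look and compute and a tool call to move; the robot and the scene stay as the last step left them, time stands still between calls to the robot, and variables do not carry over. Pictures are saved under pics/ and viewed, at most 10 in all, crops included, and the job is handed in when it is done.

Besides the shell and the picture viewer there is one more tool, called after "Emit:" as name(argument=value, ...), one argument or row to a line, values as JSON. carry_out: Moves the arm, as the interface text tells. Its arguments: {"type":"object","properties":{"targets":{"type":"array","items":{"type":"array","items":{"type":"number","minimum":-1,"maximum":1}}},"hand":{"type":"number"},"squeeze":{"type":"number"}},"required":["targets"]}

```bash
ls; mkdir -p pics; cat > h.py <<'E'
import numpy as np, cv2, json
from scipy.spatial.transform import Rotation as R
from plant import r
def snap(name,fn):
    info=r.camera_info(name); im=r.capture(name)
    cv2.imwrite(f'pics/{fn}.png',im[:,:,::-1])
    json.dump({k:np.asarray(v).tolist() for k,v in info.items()},open(f'pics/{fn}.json','w')); return im
def cam(fn):
    d=json.load(open(f'pics/{fn}.json')); A=np.array(d['attitude'])
    if A.shape!=(3,3): A=R.from_euler('xyz',A,degrees=True).as_matrix()
    return np.array(d['K']),np.array(d['distortion']),np.array(d['eye']),A
def ray(fn,uv):
    K,D,e,A=cam(fn); p=cv2.undistortPoints(np.array(uv,float).reshape(-1,1,2),K,D).reshape(-1,2)
    return e,np.c_[p,np.ones(len(p))]@A.T
def plane(fn,uv,z):
    e,d=ray(fn,uv); return e+d*((z-e[2])/d[:,2])[:,None]
def tri(f1,u1,f2,u2):
    e1,d1=ray(f1,u1);e2,d2=ray(f2,u2);out=[]
    for a,b in zip(d1,d2):
        s=np.linalg.lstsq(np.c_[a,-b],e2-e1,rcond=None)[0]; p,q=e1+s[0]*a,e2+s[1]*b
        out.append(np.r_[(p+q)/2,np.linalg.norm(p-q)])
    return np.array(out)
def proj(fn,P):
    K,D,e,A=cam(fn); return cv2.projectPoints(np.array(P,float),R.from_matrix(A.T).as_rotvec(),-A.T@e,K,D)[0].reshape(-1,2)
def state():
    s=r.get_state(); return s
E
python3 - <<'E'
from h import *
s=r.get_state(); print(s)
ims=[snap(n,n+'0') for n in('scene','top','wrist')]
for n in('scene0','top0','wrist0'): print(n,open(f'pics/{n}.json').read())
a=cv2.resize(np.hstack(ims[:2]),(800,300)); 
cv2.imwrite('pics/m0.png',np.vstack([a,np.hstack([cv2.resize(ims[2],(400,300)),np.zeros((300,400,3),np.uint8)])])[:,:,::-1])
E
```

```text
pics
{'time_s': 0.0, 'joints': array([ 9.00171750e+01,  2.05915962e+01,  6.33828322e-01, -2.23222000e-02,
       -7.01349531e+01, -1.65068171e+01]), 'qd': array([-0.00481388, -0.10374778, -0.05579605,  0.02416512,  0.00611484,
       -0.08870488]), 'joint_torque': array([-1.24635430e-03, -5.82716024e+01,  2.93052703e+01,  6.99711710e+00,
        6.86164465e-03, -1.74298307e-04]), 'tcp_pos': array([0.19147053, 0.64677669, 0.23361434]), 'eef_rot': array([ 1.79905138e+02, -6.22827330e-03, -1.64972391e+01]), 'contact_force': array([-0.49537329, -0.36765953,  0.90650177]), 'moment': array([-0.05268123, -0.00266153, -0.00633031]), 'gripper_force': 0.0, 'gripper_width': 0.08777145065835751}
scene0 {"K": [[435.77748556767256, 0.0, 253.51895583854477], [0.0, 435.77748556767256, 193.05776182463123], [0.0, 0.0, 1.0]], "distortion": [-0.12622231208514442, 0.0, 0.0, 0.0, 0.0], "eye": [1.0882333678292053, 0.16080350576669009, 0.7315180641013288], "attitude": [-140.8736853554387, -0.19276907611960023, 100.17948169738267]}
top0 {"K": [[467.3717300240469, 0.0, 257.319381159943], [0.0, 467.3717300240469, 185.00431827091808], [0.0, 0.0, 1.0]], "distortion": [-0.018384180639167493, 0.0, 0.0, 0.0, 0.0], "eye": [0.4198915549197131, 0.07606410339265621, 0.8397093733336659], "attitude": [-170.21494799927189, -1.3954737807023894, -88.44778715934152]}
wrist0 {"K": [[307.8352743382061, 0.0, 255.33385293914884], [0.0, 307.8352743382061, 192.9652018305436], [0.0, 0.0, 1.0]], "distortion": [-0.036911560993487684, 0.0, 0.0, 0.0, 0.0], "eye": [0.26464177560673163, 0.6237020226381914, 0.38466308877919886], "attitude": [163.49210994239, -0.11587557728160795, -106.48667012615674]}
```

View pics/m0.png

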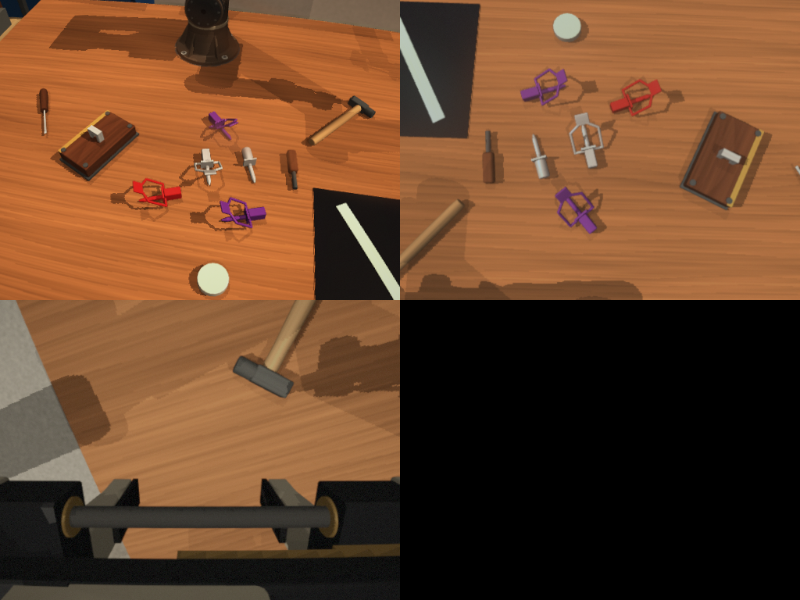

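The montage's top view gives these candidates, in full-resolution top pixels:
- steel pin with ring, about (237,177)
- plain steel pin, about (179,200)
- purple ringed pins, about (184,112) and (224,268)
- red ringed pin, about (300,124)
- wooden punch, about (113,200)

I choose the steel ringed one at (237,177). The board with the tongue is at about (417,200). I'll check both in a close crop.

```bash
python3 - <<'E'
from h import *
t=cv2.imread('pics/top0.png'); s=cv2.imread('pics/scene0.png')
def c(im,x,y,w,h,f): return cv2.resize(im[y:y+h,x:x+w],None,fx=f,fy=f,interpolation=cv2.INTER_CUBIC)
a=c(t,200,130,80,100,4); b=c(t,350,130,120,150,400/150)
d=c(s,235,175,100,75,4); e=c(s,65,135,120,75,4)
top=np.hstack([a,np.zeros((400,480-0-320-0+0,3),np.uint8)[:, :20],cv2.resize(t[130:275,355:475],None,fx=2.75,fy=2.75)[:400].copy() if 0 else cv2.resize(t[135:275,355:475],(342,400),interpolation=cv2.INTER_CUBIC)])
cv2.imwrite('pics/c0.png',top)
cv2.imwrite('pics/c1.png',np.hstack([cv2.resize(d,(400,300)),cv2.resize(e,(400,250)) if 0 else cv2.copyMakeBorder(cv2.resize(e,(400,250)),0,50,0,0,cv2.BORDER_CONSTANT)]))
E
```

```text
(no output)
```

View pics/c0.png

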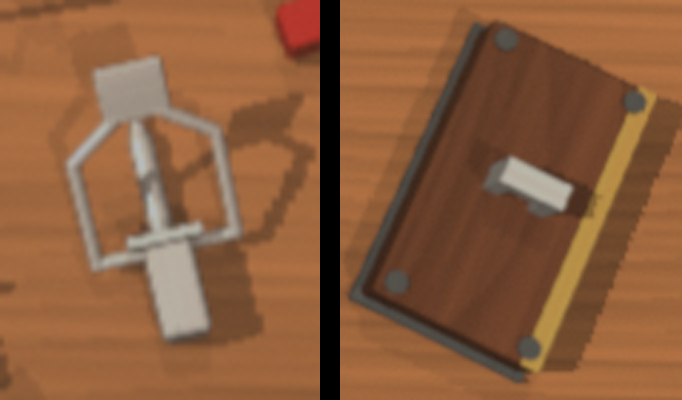

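View pics/c1.png

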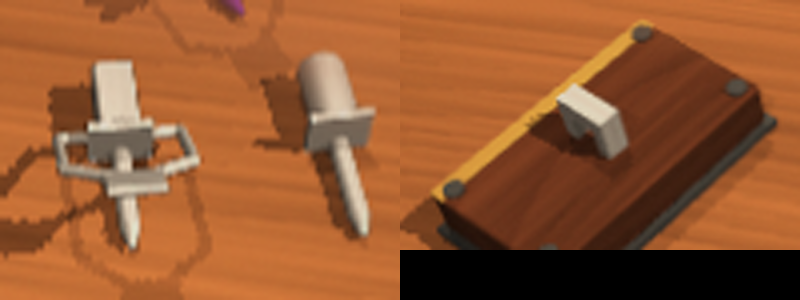

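The first crop confirms the choice: a square head with a raised ring. Its head top runs from about (163,340) to (170,250), with the point toward +x. The board's tongue top is near (540,185), and the slot axis follows the board's long side, running away from the robot.

```bash
python3 - <<'E'
from h import *
f=lambda p:np.array(p,float)/4+[200,130]-.4
g=lambda p:(np.array(p,float)-[340,0])/2.853+[355,135]-.35
s1=lambda p:np.array(p,float)/4+[235,175]-.4
s2=lambda p:(np.array(p,float)-[400,0])/3.333+[65,135]-.35
pin=plane('top0',f([(148,250),(190,243),(208,328),(163,340)]),.026); print('head top',pin.round(4))
print('collar tri',tri('top0',f([(128,240),(201,226)]),'scene0',s1([(155,124),(90,124)])).round(4)) 
tt=plane('top0',g([(512,155),(575,188),(565,212),(502,180)]),.072); print('tongue',tt.round(4))
bt=plane('top0',g([(506,38),(635,100),(529,347),(397,281)]),.042); print('screws',bt.round(4))
print('screw tri',tri('top0',g([(506,38),(635,100),(529,347)]),'scene0',s2([(453,188),(643,34),(737,87)])[[0,0,1]] ).round(4))
print('proj screws in scene crop',((proj('scene0',bt)-[65,135])*3.333+[400,0]).round(0).tolist())
print('proj tongue',((proj('scene0',tt)-[65,135])*3.333+[400,0]).round(0).tolist())
def yaw(v): return np.degrees(np.arctan2(v[1],v[0]))
c=pin.mean(0); ax=(pin[0]+pin[1]-pin[2]-pin[3])/2; print('pin c',c,np.linalg.norm(ax[:2]),'yaw',yaw(ax))
print('board yaw',yaw(bt[0]-bt[3]),yaw(bt[1]-bt[2]),'tongue yaw',yaw(tt[0]-tt[1])-90, 'c',tt.mean(0))
K,D,e,A=cam('wrist0'); s=r.get_state(); T=R.from_euler('xyz',s['eef_rot'],degrees=True).as_matrix()
print('cam in tool',T.T@(e-s['tcp_pos']),(T.T@A).round(3))
E
```

```text
head top [[0.5469 0.0962 0.026 ]
 [0.5506 0.0778 0.026 ]
 [0.5132 0.0688 0.026 ]
 [0.5074 0.0883 0.026 ]]
collar tri [[0.5505 0.1063 0.0289 0.0025]
 [0.5575 0.0742 0.0304 0.0021]]
tongue [[ 0.5543 -0.2044  0.072 ]
 [ 0.5358 -0.2413  0.072 ]
 [ 0.5214 -0.2348  0.072 ]
 [ 0.5392 -0.198   0.072 ]]
screws [[ 0.6333 -0.2138  0.042 ]
 [ 0.5965 -0.2936  0.042 ]
 [ 0.4433 -0.2221  0.042 ]
 [ 0.4805 -0.1431  0.042 ]]
screw tri [[ 0.631  -0.2261  0.0913  0.059 ]
 [ 0.596  -0.2922  0.0433  0.0015]
 [ 0.4431 -0.2213  0.0409  0.0024]]
proj screws in scene crop [[544.0, 253.0], [449.0, 188.0], [638.0, 31.0], [732.0, 85.0]]
proj tongue [[594.0, 125.0], [550.0, 96.0], [568.0, 81.0], [612.0, 109.0]]
pin c [0.52954606 0.08275819 0.026     ] 0.03939508210318242 yaw 12.418410158037824
board yaw -24.8613989486982 -24.996428655728977 tongue yaw -26.650791932517713 c [ 0.53766454 -0.2196036   0.072     ]
cam in tool [ 0.0766948   0.00167686 -0.15080584] [[ 0.    -0.959 -0.284]
 [ 1.    -0.     0.001]
 [-0.001 -0.284  0.959]]
```

```bash
cat >> h.py <<'E'
def plan(pos,yaw,n,state=None):
    """rows for a straight level-tool move in n steps"""
    s=state or r.get_state(); p=s['tcp_pos'].copy(); y=s['eef_rot'][2]; dp=(np.array(pos)-p)/n; dy=(yaw-y)/n; rows=[]
    for i in range(n):
        T=R.from_euler('xyz',[180,0,y],degrees=True).as_matrix()
        rows.append(np.r_[T.T@dp/.5,0,0,-dy/60].round(3).tolist()); y+=dy
    print('per step mm',np.linalg.norm(dp)*1e3)
    for i in range(0,n,5): print(rows[i:i+5])
E
python3 - <<'E'
from h import *
plan([.47,.165,.2],12.4,10)
E
```

```text
per step mm 55.758355742035725
[[0.081, 0.077, 0.007, 0.0, 0.0, -0.048], [0.077, 0.081, 0.007, 0.0, 0.0, -0.048], [0.073, 0.084, 0.007, 0.0, 0.0, -0.048], [0.068, 0.088, 0.007, 0.0, 0.0, -0.048], [0.064, 0.091, 0.007, 0.0, 0.0, -0.048]]
[[0.059, 0.094, 0.007, 0.0, 0.0, -0.048], [0.054, 0.097, 0.007, 0.0, 0.0, -0.048], [0.049, 0.1, 0.007, 0.0, 0.0, -0.048], [0.044, 0.102, 0.007, 0.0, 0.0, -0.048], [0.039, 0.104, 0.007, 0.0, 0.0, -0.048]]
```

Emit:
carry_out(
  targets=[
    [0.081,0.077,0.007,0,0,-0.048],
    [0.077,0.081,0.007,0,0,-0.048],
    [0.073,0.084,0.007,0,0,-0.048],
    [0.068,0.088,0.007,0,0,-0.048],
    [0.064,0.091,0.007,0,0,-0.048],
  ],
)

```text
time_s: 0.78
tcp_pos: [0.3316, 0.4042, 0.2169]
eef_rot: [-180.0, -0.0, -2.0]
contact_force: [0.9, -0.5, 0.4]
gripper_width: 0.0875
gripper_force: 0.0
```

Emit:
carry_out(
  targets=[
    [0.059,0.094,0.007,0,0,-0.048],
    [0.054,0.097,0.007,0,0,-0.048],
    [0.049,0.1,0.007,0,0,-0.048],
    [0.044,0.102,0.007,0,0,-0.048],
    [0.039,0.104,0.007,0,0,-0.048],
  ],
)

```text
time_s: 1.4
tcp_pos: [0.4701, 0.1636, 0.1996]
eef_rot: [-180.0, -0.0, 12.4]
contact_force: [1.0, 0.5, 0.1]
gripper_width: 0.0876
gripper_force: 0.0
```

Emit:
carry_out(
  targets=[
    [0,0,0,0,0,0],
  ],
)

```text
time_s: 1.52
tcp_pos: [0.4703, 0.162, 0.199]
eef_rot: [180.0, 0.1, 12.1]
contact_force: [0.2, -0.5, -0.2]
gripper_width: 0.0876
gripper_force: 0.0
```

```bash
python3 - <<'E'
from h import *
snap('wrist','w1'); s=r.get_state(); print(s['time_s'],s['tcp_pos'],s['eef_rot'])
plan([.5,.08,.2],12.4,2)
E
```

```text
1.575 [0.46994041 0.1634719  0.19919949] [1.79982614e+02 4.39680628e-02 1.20923843e+01]
per step mm 44.361517702092264
[[0.012, 0.088, -0.001, 0.0, 0.0, -0.003], [0.012, 0.088, -0.001, 0.0, 0.0, -0.003]]
```

Emit:
carry_out(
  targets=[
    [0.012,0.088,0,0,0,0],
    [0.012,0.088,0,0,0,0],
    [0,0,0,0,0,0],
  ],
)

```text
time_s: 1.95
tcp_pos: [0.5002, 0.0808, 0.1994]
eef_rot: [180.0, 0.0, 12.2]
contact_force: [-0.4, 0.6, 0.6]
gripper_width: 0.0879
gripper_force: 0.0
```

```bash
python3 - <<'E'
from h import *
snap('wrist','w2'); s=r.get_state(); print(s['time_s'],s['tcp_pos'],s['eef_rot'])
P=[[.53,.083,.026]]
out=[]
for n in('w1','w2'):
    u=proj(n,P)[0]; print(n,u)
    im=cv2.imread(f'pics/{n}.png'); x=int(np.clip(u[0]-66,0,512-133)); y=int(np.clip(u[1]-140,0,384-200)); print(x,y)
    out.append(cv2.resize(im[y:y+200,x:x+133],(399,600),interpolation=cv2.INTER_CUBIC))
cv2.imwrite('pics/c2.png',np.hstack(out))
E
```

```text
2.0 [0.50005306 0.08172243 0.1994944 ] [-1.79996161e+02  4.49766572e-03  1.22286738e+01]
w1 [339.72720464 135.86705095]
273 0
w2 [257.8229233  147.52984909]
191 7
```

View pics/c2.png

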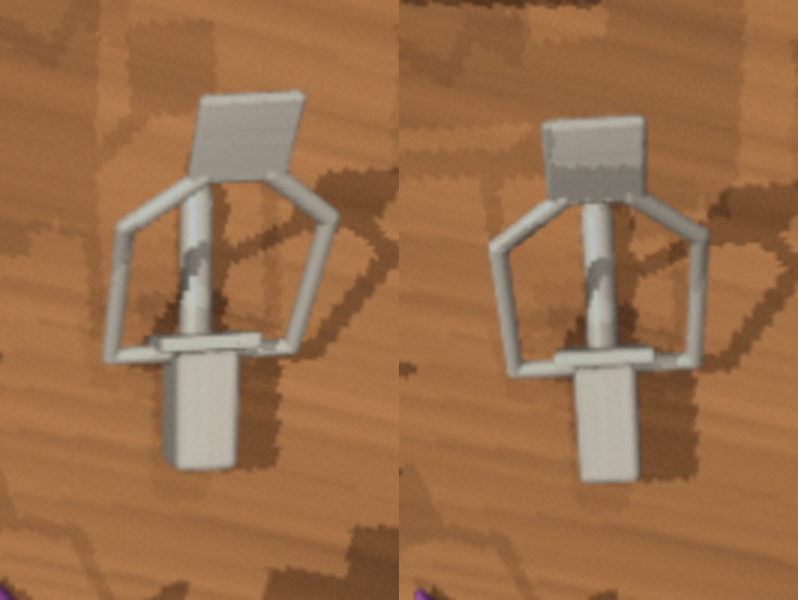

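```bash
python3 - <<'E'
from h import *
a=lambda p:np.array(p,float)/3+[273,0]-.33
b=lambda p:np.array(p,float)/3+[191,7]-.33
u1=[(174,352),(238,350),(235,467),(178,469),(157,337),(258,333),(196,310),(196,220)]
u2=[(176,368),(236,366),(239,480),(183,482),(156,351),(254,348),(201,326),(197,236)]
t=tri('w1',a(u1),'w2',b(u2)); print(t.round(4))
for z in(.026,): 
    P=plane('w2',b(u2[:4]),z); Q=plane('w1',a(u1[:4]),z)
    for X in(P,Q):
        ax=(X[0]+X[1]-X[2]-X[3])/2; print(X.mean(0).round(4),np.linalg.norm(ax),'yaw',np.degrees(np.arctan2(ax[1],ax[0])))
S=plane('w2',b([(201,340),(196,215)]),.012); v=S[1]-S[0]; print('shank yaw',np.degrees(np.arctan2(v[1],v[0])))
C=plane('w2',b([(156,351),(254,348)]),.028);v=C[0]-C[1]; print('collar yaw',np.degrees(np.arctan2(v[1],v[0]))-90,C)
E
```

```text
[[5.463e-01 9.570e-02 1.900e-02 6.000e-04]
 [5.517e-01 7.550e-02 2.390e-02 4.000e-04]
 [5.129e-01 6.550e-02 2.640e-02 0.000e+00]
 [5.078e-01 8.490e-02 2.550e-02 1.000e-04]
 [5.503e-01 1.036e-01 2.130e-02 3.000e-04]
 [5.588e-01 7.070e-02 2.470e-02 0.000e+00]
 [5.620e-01 9.010e-02 1.090e-02 6.000e-04]
 [5.915e-01 9.790e-02 8.300e-03 2.000e-04]]
[0.5297 0.0804 0.026 ] 0.04018187578395184 yaw 14.959614544818386
[0.5298 0.0811 0.026 ] 0.040554311721413494 yaw 16.686294568618894
shank yaw 14.657014571470082
collar yaw 13.93461608748325 [[0.55093716 0.10350398 0.028     ]
 [0.55900651 0.07098153 0.028     ]]
```

```bash
python3 - <<'E'
from h import *
im=cv2.imread('pics/top0.png'); h=cv2.cvtColor(im,cv2.COLOR_BGR2HSV)
m=cv2.inRange(h,(125,80,40),(160,255,255)); n,l,st,c=cv2.connectedComponentsWithStats(m)
a=np.radians(14.6); Rm=np.array([[np.cos(a),np.sin(a)],[-np.sin(a),np.cos(a)]])
for i in range(1,n):
    if st[i,4]<60: continue
    uv=np.argwhere(l==i)[:,::-1]
    for z in(0.02,.07):
        q=(plane('top0',uv,z)[:,:2]-[.526,.08])@Rm.T; print(c[i].round(),z,'fwd',q[:,0].min().round(3),q[:,0].max().round(3),'left',q[:,1].min().round(3),q[:,1].max().round(3))
        k=q[abs(q[:,0])<.05]; print('  in strip',k[:,1].min().round(3) if len(k) else None)
plan([.526,.08,.07],14.6,3)
E
```

```text
[186. 111.] 0.02 fwd 0.152 0.234 left 0.016 0.126
  in strip None
[186. 111.] 0.07 fwd 0.137 0.213 left 0.016 0.12
  in strip None
[225. 269.] 0.02 fwd -0.156 -0.047 left 0.02 0.099
  in strip 0.07
[225. 269.] 0.07 fwd -0.153 -0.051 left 0.02 0.094
  in strip None
per step mm 44.02651854475786
[[0.017, 0.005, 0.086, 0.0, 0.0, -0.013], [0.017, 0.005, 0.086, 0.0, 0.0, -0.013], [0.017, 0.005, 0.086, 0.0, 0.0, -0.013]]
```

Emit:
carry_out(
  targets=[
    [0.017,0.005,0.086,0,0,-0.013],
    [0.017,0.005,0.086,0,0,-0.013],
    [0.017,0.005,0.086,0,0,-0.013],
    [0,0,0,0,0,0],
  ],
)

```text
time_s: 2.5
tcp_pos: [0.5245, 0.0807, 0.0678]
eef_rot: [179.9, 0.4, 14.7]
contact_force: [-0.5, -0.2, 0.6]
gripper_width: 0.0879
gripper_force: 0.0
```

```bash
python3 - <<'E'
from h import *
plan([.526,.08,.0125],14.6,3)
print(r.get_state()['tcp_pos'])
E
```

```text
per step mm 18.430523819067133
[[0.001, 0.001, 0.037, 0.0, 0.0, 0.001], [0.001, 0.001, 0.037, 0.0, 0.0, 0.001], [0.001, 0.001, 0.037, 0.0, 0.0, 0.001]]
[0.52451363 0.08066111 0.06776764]
```

Emit:
carry_out(
  targets=[
    [0,0,0.037,0,0,0],
    [0,0,0.037,0,0,0],
    [0,0,0.036,0,0,0],
    [0,0,0,0,0,0],
  ],
)

```text
time_s: 3.0
tcp_pos: [0.5265, 0.0812, 0.0163]
eef_rot: [180.0, 0.0, 14.7]
contact_force: [0.5, 0.4, 1.1]
gripper_width: 0.0876
gripper_force: 0.0
```

Emit:
carry_out(
  targets=[
    [0,0,0,0,0,0],
    [0,0,0,0,0,0],
    [0,0,0,0,0,0],
    [0,0,0,0,0,0],
    [0,0,0,0,0,0],
  ],
  hand=0,
  squeeze=30,
)

```text
time_s: 3.62
tcp_pos: [0.5266, 0.0802, 0.0156]
eef_rot: [180.0, -0.0, 14.6]
contact_force: [0.1, -0.1, -0.1]
gripper_width: 0.043
gripper_force: 0.0
```

Emit:
carry_out(
  targets=[
    [0,0,0.008,0,0,0],
    [0,0,0,0,0,0],
    [0,0,0,0,0,0],
    [0,0,0,0,0,0],
    [0,0,0,0,0,0],
  ],
)

```text
time_s: 4.25
tcp_pos: [0.5265, 0.0802, 0.0115]
eef_rot: [180.0, 0.0, 14.6]
contact_force: [-0.4, 1.0, -1.6]
gripper_width: 0.0221
gripper_force: 29.8
```

Emit:
carry_out(
  targets=[
    [0,0,0,0,0,0],
  ],
)

```text
time_s: 4.38
tcp_pos: [0.5265, 0.0802, 0.0115]
eef_rot: [180.0, 0.0, 14.6]
contact_force: [0.4, 0.3, -2.2]
gripper_width: 0.0218
gripper_force: 29.8
```

Emit:
carry_out(
  targets=[
    [0,0,-0.04,0,0,0],
    [0,0,-0.1,0,0,0],
    [0,0,-0.1,0,0,0],
    [0,0,-0.08,0,0,0],
    [0,0,0,0,0,0],
  ],
)

```text
time_s: 5.0
tcp_pos: [0.5284, 0.0811, 0.1752]
eef_rot: [-179.9, -0.4, 14.7]
contact_force: [-0.4, -0.2, -2.5]
gripper_width: 0.0221
gripper_force: 29.8
```

```bash
python3 - <<'E'
from h import *
plan([.458,-.105,.17],-25,5)
E
```

```text
per step mm 39.807741796615886
[[-0.046, 0.065, 0.002, 0.0, 0.0, 0.132], [-0.037, 0.071, 0.002, 0.0, 0.0, 0.132], [-0.027, 0.075, 0.002, 0.0, 0.0, 0.132], [-0.016, 0.078, 0.002, 0.0, 0.0, 0.132], [-0.005, 0.079, 0.002, 0.0, 0.0, 0.132]]
```

Emit:
carry_out(
  targets=[
    [-0.046,0.065,0,0,0,0.132],
    [-0.037,0.071,0,0,0,0.132],
    [-0.027,0.075,0,0,0,0.132],
    [-0.016,0.078,0,0,0,0.132],
    [-0.005,0.079,0,0,0,0.132],
  ],
)

```text
time_s: 5.62
tcp_pos: [0.4547, -0.107, 0.1705]
eef_rot: [180.0, 0.1, -25.2]
contact_force: [0.8, -0.6, -1.2]
gripper_width: 0.0221
gripper_force: 29.8
```

Emit:
carry_out(
  targets=[
    [0,0,0,0,0,0],
    [0,0,0,0,0,0],
  ],
)

```text
time_s: 5.88
tcp_pos: [0.4557, -0.1059, 0.1709]
eef_rot: [180.0, 0.0, -24.9]
contact_force: [-0.3, 0.7, -1.6]
gripper_width: 0.0217
gripper_force: 29.8
```

```bash
python3 - <<'E'
from h import *
snap('wrist','w3'); s=r.get_state(); print(s['time_s'],s['tcp_pos'],s['eef_rot'],s['gripper_width'])
plan([.398,-.231,.17],-25,3)
E
```

```text
5.925 [ 0.45599293 -0.10562178  0.17106198] [ 1.79985466e+02  3.49618658e-02 -2.49031273e+01] 0.021750314842426156
per step mm 46.048290243085326
[[0.0, 0.092, 0.001, 0.0, 0.0, 0.001], [0.0, 0.092, 0.001, 0.0, 0.0, 0.001], [0.0, 0.092, 0.001, 0.0, 0.0, 0.001]]
```

Emit:
carry_out(
  targets=[
    [0,0.092,0,0,0,0],
    [0,0.092,0,0,0,0],
    [0,0.092,0,0,0,0],
    [0,0,0,0,0,0],
  ],
)

```text
time_s: 6.42
tcp_pos: [0.3969, -0.2322, 0.1711]
eef_rot: [180.0, 0.1, -25.0]
contact_force: [-0.0, 0.1, -3.3]
gripper_width: 0.022
gripper_force: 29.8
```

```bash
python3 - <<'E'
from h import *
snap('wrist','w4'); s=r.get_state(); print(s['time_s'],s['tcp_pos'],s['eef_rot'],s['gripper_width'])
print(proj('w3',[[.5377,-.2196,.072]]),proj('w4',[[.5377,-.2196,.072]]))
a,b=[cv2.imread(f'pics/{n}.png') for n in('w3','w4')]
cv2.imwrite('pics/c3.png',np.vstack([cv2.resize(a[:250,112:],(800,500))[:300] if 0 else np.hstack([cv2.resize(a[:300,112:],(400,300)),cv2.resize(b[:300,:400],(400,300))]),
 np.hstack([cv2.resize(a[20:120,300:433],(400,300),interpolation=cv2.INTER_CUBIC),cv2.resize(b[20:120,80:213],(400,300),interpolation=cv2.INTER_CUBIC)])]))
E
```

```text
6.475 [ 0.39763544 -0.23135149  0.17123424] [ 1.79995810e+02  2.73132369e-02 -2.50095059e+01] 0.022032743040781115
[[344.76904798  39.38641915]] [[157.83660341  39.49435536]]
```

View pics/c3.png

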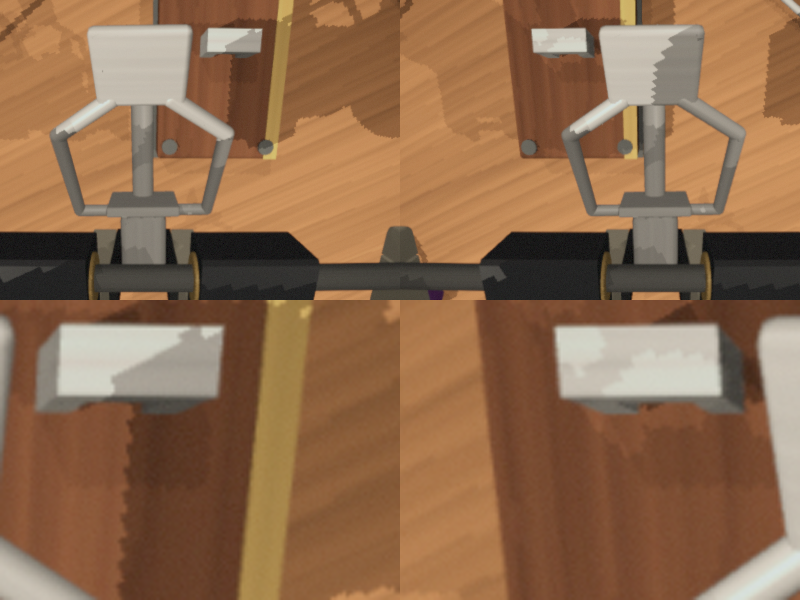

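The tongue top shows clearly in both views: w3 corners about (321–375, 28–53) px and w4 about (132–186, 28–53) px. The pin sits centred and straight in the jaws, with the ring still raised.

```bash
python3 - <<'E'
from h import *
a=lambda p:np.array(p,float)/3.0075+[300,20]-.33
b=lambda p:np.array(p,float)/3.0075+[80,20]-.33
u1=[(62,25),(224,25),(218,98),(56,98)]; u2=[(155,25),(318,25),(322,98),(160,98)]
t=tri('w3',a(u1),'w4',b(u2)); print(t.round(4))
sc=tri('w3',[(281,147),(378,147)],'w4',[(129,147),(225,147)]); print('screws',sc.round(4))
yaw=lambda v:np.degrees(np.arctan2(v[1],v[0]))
P=[]
for n,u in(('w3',a(u1)),('w4',b(u2))):
    q=plane(n,u,t[:,2].mean()); P.append(q); print(n,q.mean(0).round(4),'yaw',yaw(q[0]-q[1])-90,yaw(q[3]-q[2])-90,'w',np.linalg.norm(q[0]-q[1]),'th',np.linalg.norm(q[0]-q[3]))
print('screw yaw',yaw(sc[0,:2]-sc[1,:2])-90,sc[:,:3].mean(0))
m=t[:,:3].mean(0); e=(t[2]+t[3])[:3]/2; print('top centre',m,'entry mid',e)
# held pin: collar/shank position w.r.t. tool (shank root and collar front edge seen in w4)
s=r.get_state()
T=R.from_euler('xyz',s['eef_rot'],degrees=True).as_matrix()
for z in(.17-.0115+.028,): 
    q=plane('w4',[(224+13,193),(287-13,193),(255,193)],z); print('collar top tool',((q-s['tcp_pos'])@T).round(4))
q=plane('w4',[(255,192),(255,106)],.17-.0115+.010+.0055); print('shank tool',((q-s['tcp_pos'])@T).round(4))
E
```

```text
[[ 5.527e-01 -2.057e-01  7.300e-02  5.000e-04]
 [ 5.358e-01 -2.421e-01  7.250e-02  4.000e-04]
 [ 5.206e-01 -2.351e-01  7.250e-02  4.000e-04]
 [ 5.378e-01 -1.982e-01  7.260e-02  5.000e-04]]
screws [[ 4.791e-01 -1.446e-01  4.110e-02  3.000e-04]
 [ 4.420e-01 -2.249e-01  4.290e-02  3.000e-04]]
w3 [ 0.5367 -0.2202  0.0726] yaw -24.274457781965097 -24.38282068066097 w 0.03999521072861099 th 0.016710305197841387
w4 [ 0.5367 -0.2203  0.0726] yaw -25.708656019663678 -25.604492005125238 w 0.040278508764671206 th 0.01677982629744063
screw yaw -24.8351182596179 [ 0.46052665 -0.18475928  0.04200944]
top centre [ 0.53670751 -0.22026213  0.07264179] entry mid [ 0.52918471 -0.21662365  0.07257053]
collar top tool [[ 0.0365 -0.0057 -0.0153]
 [ 0.0365  0.0113 -0.0153]
 [ 0.0365  0.0026 -0.0153]]
shank tool [[ 0.0333  0.0026 -0.0028]
 [ 0.0749  0.0026 -0.0028]]
```

```bash
python3 - <<'E'
from h import *
plan([.4335,-.1698,.10],-25,3)
E
```

```text
per step mm 33.581029859598665
[[0.004, -0.047, 0.047, 0.0, 0.0, -0.0], [0.004, -0.047, 0.047, 0.0, 0.0, -0.0], [0.004, -0.047, 0.047, 0.0, 0.0, -0.0]]
```

Emit:
carry_out(
  targets=[
    [0.004,-0.047,0.047,0,0,0],
    [0.004,-0.047,0.047,0,0,0],
    [0.004,-0.047,0.047,0,0,0],
    [0,0,0,0,0,0],
  ],
)

```text
time_s: 6.98
tcp_pos: [0.4332, -0.1674, 0.0994]
eef_rot: [179.9, 0.2, -24.7]
contact_force: [0.3, -0.6, -2.0]
gripper_width: 0.0218
gripper_force: 29.8
```

```bash
python3 - <<'E'
from h import *
plan([.4335,-.1698,.054],-25,2)
E
```

```text
per step mm 22.743284681514524
[[0.001, 0.002, 0.045, 0.0, 0.0, 0.002], [0.001, 0.002, 0.045, 0.0, 0.0, 0.002]]
```

Emit:
carry_out(
  targets=[
    [0.001,0.001,0.045,0,0,0],
    [0.001,0.001,0.045,0,0,0],
    [0,0,0,0,0,0],
    [0,0,0,0,0,0],
  ],
)

```text
time_s: 7.48
tcp_pos: [0.4343, -0.1708, 0.057]
eef_rot: [-180.0, -0.1, -24.9]
contact_force: [-1.3, 0.2, -1.2]
gripper_width: 0.0217
gripper_force: 29.8
```

```bash
python3 - <<'E'
from h import *
s=r.get_state(); print(s['tcp_pos'],s['eef_rot'],s['contact_force'])
snap('wrist','w5'); snap('top','t5')
d=np.array([.9063,-.4226]);n=np.array([-.4226,-.9063]); v=s['tcp_pos'][:2]-[.5301,-.2149]; print('along',v@d,'lat',v@n)
a=cv2.imread('pics/w5.png'); b=cv2.imread('pics/t5.png')
cv2.imwrite('pics/c5.png',np.hstack([cv2.resize(a[0:225,175:337],(400,556)),cv2.resize(b[120:300,340:470],(400,556))]))
E
```

```text
[ 0.43433039 -0.17077837  0.05699765] [-1.79988262e+02 -6.14431948e-02 -2.48907522e+01] [-1.2887924   0.17814815 -1.24435627]
along -0.10544179858665269 lat 0.00048480886961065485
```

View pics/c5.png

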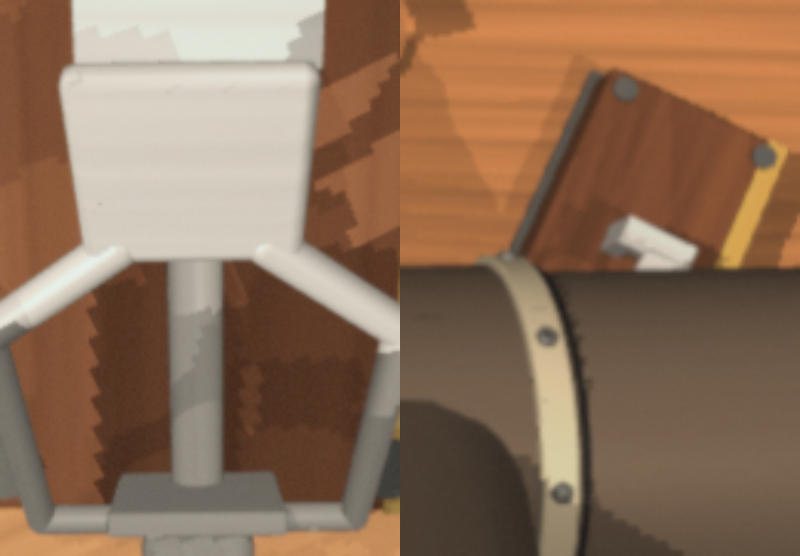

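The wrist view shows the tongue top centred at column 199 and the pin axis at 196, about 0.5 mm apart, so the pin is aligned. It sits about 4 mm high, so I'll lower it and then advance.

Emit:
carry_out(
  targets=[
    [0,0,0.007,0,0,0],
    [0,0,0,0,0,0],
    [0,0,0,0,0,0],
  ],
)

```text
time_s: 7.95
tcp_pos: [0.4335, -0.171, 0.0527]
eef_rot: [-180.0, -0.0, -24.9]
contact_force: [0.3, 0.7, -1.2]
gripper_width: 0.0216
gripper_force: 29.8
```

Emit:
carry_out(
  targets=[
    [0.02,0,0,0,0,0],
    [0.02,0,0,0,0,0],
    [0.02,0,0,0,0,0],
    [0,0,0,0,0,0],
  ],
)

```text
time_s: 8.45
tcp_pos: [0.4616, -0.184, 0.0524]
eef_rot: [180.0, -0.0, -25.0]
contact_force: [0.6, -0.1, -1.6]
gripper_width: 0.0219
gripper_force: 29.8
```

Emit:
carry_out(
  targets=[
    [0.02,0,0,0,0,0],
    [0.02,0,0,0,0,0],
    [0.02,0,0,0,0,0],
    [0.014,0,0,0,0,0],
    [0,0,0,0,0,0],
  ],
)

```text
time_s: 9.07
tcp_pos: [0.4946, -0.1994, 0.0524]
eef_rot: [180.0, 0.0, -25.0]
contact_force: [-0.0, 0.2, -1.9]
gripper_width: 0.0218
gripper_force: 29.8
```

Emit:
carry_out(
  targets=[
    [0.004,0,0,0,0,0],
    [0.004,0,0,0,0,0],
    [0,0,0,0,0,0],
  ],
)

```text
time_s: 9.45
tcp_pos: [0.498, -0.2009, 0.0526]
eef_rot: [-180.0, -0.0, -24.9]
contact_force: [-0.6, -0.1, -1.8]
gripper_width: 0.0219
gripper_force: 29.8
```

Emit:
carry_out(
  targets=[
    [0.004,0,0,0,0,0],
    [0,0,0,0,0,0],
  ],
)

```text
time_s: 9.7
tcp_pos: [0.4998, -0.2018, 0.0526]
eef_rot: [-180.0, -0.0, -24.9]
contact_force: [0.4, 0.7, -1.7]
gripper_width: 0.0217
gripper_force: 29.8
```

Emit:
carry_out(
  targets=[
    [0.004,0,0,0,0,0],
    [0.002,0,0,0,0,0],
    [0,0,0,0,0,0],
  ],
)

```text
time_s: 10.07
tcp_pos: [0.5021, -0.203, 0.0524]
eef_rot: [180.0, 0.0, -25.0]
contact_force: [-1.6, 0.7, -0.2]
gripper_width: 0.0218
gripper_force: 29.8
```

Emit:
carry_out(
  targets=[
    [0.003,0,0,0,0,0],
    [0,0,0,0,0,0],
  ],
)

```text
time_s: 10.32
tcp_pos: [0.5021, -0.2032, 0.0521]
eef_rot: [180.0, 0.2, -25.0]
contact_force: [-4.7, 4.6, 1.1]
gripper_width: 0.0218
gripper_force: 29.8
```

Emit:
carry_out(
  targets=[
    [0.002,0,0,0,0,0],
    [0,0,0,0,0,0],
  ],
)

```text
time_s: 10.58
tcp_pos: [0.5021, -0.2034, 0.0519]
eef_rot: [180.0, 0.3, -25.0]
contact_force: [-6.9, 6.2, 2.7]
gripper_width: 0.0218
gripper_force: 29.8
```

```bash
python3 - <<'E'
from h import *
snap('wrist','w6'); snap('scene','s6')
a=cv2.imread('pics/w6.png'); b=cv2.imread('pics/s6.png')
cv2.imwrite('pics/c6.png',np.hstack([cv2.resize(a[0:225,175:337],(400,556),interpolation=cv2.INTER_CUBIC),cv2.resize(b[110:235,80:170],(400,556),interpolation=cv2.INTER_CUBIC)]))
E
```

```text
(no output)
```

View pics/c6.png

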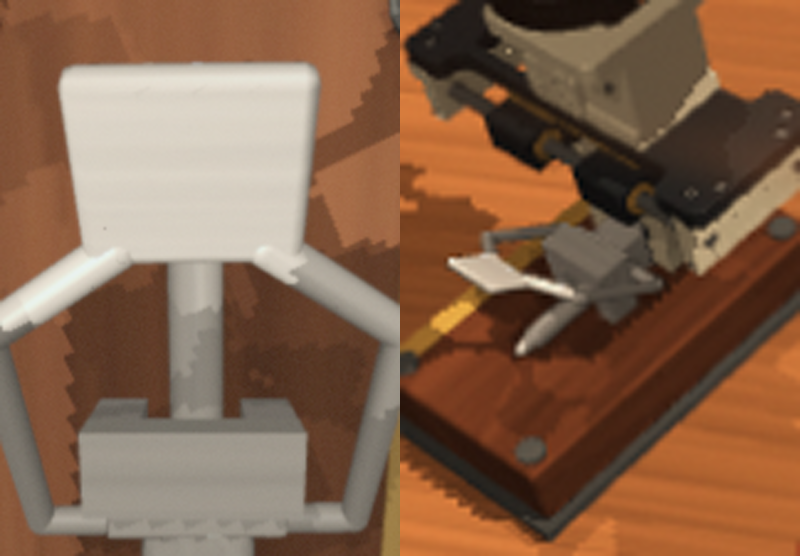

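The collar is against the tongue (rows 520–535 of the crop), the shank is through the slot and the ring is raised. Next I'll lower slightly and release.

Emit:
carry_out(
  targets=[
    [0,0,0.002,0,0,0],
    [0,0,0,0,0,0],
  ],
)

```text
time_s: 10.92
tcp_pos: [0.5021, -0.2035, 0.0511]
eef_rot: [179.9, 0.3, -25.0]
contact_force: [-7.1, 6.2, 5.0]
gripper_width: 0.022
gripper_force: 29.9
```

Emit:
carry_out(
  targets=[
    [0,0,0,0,0,0],
    [0,0,0,0,0,0],
    [0,0,0,0,0,0],
    [0,0,0,0,0,0],
    [0,0,0,0,0,0],
  ],
  hand=0.5,
)

```text
time_s: 11.55
tcp_pos: [0.5048, -0.2041, 0.0516]
eef_rot: [-180.0, -0.0, -25.0]
contact_force: [-0.0, 0.5, -0.6]
gripper_width: 0.0438
gripper_force: 0.0
```

Emit:
carry_out(
  targets=[
    [0,0,-0.03,0,0,0],
    [0,0,-0.06,0,0,0],
    [0,0,-0.08,0,0,0],
    [0,0,-0.08,0,0,0],
    [0,0,0,0,0,0],
  ],
)

```text
time_s: 12.18
tcp_pos: [0.5069, -0.2045, 0.1812]
eef_rot: [-179.9, -0.4, -24.9]
contact_force: [0.8, 0.1, -1.2]
gripper_width: 0.0437
gripper_force: 0.0
```

```bash
python3 - <<'E'
from h import *
snap('wrist','w7'); s=r.get_state(); print(s['tcp_pos'],s['contact_force'])
a=cv2.imread('pics/w7.png'); b=cv2.imread('pics/scene0.png')
cv2.imwrite('pics/c7.png',cv2.resize(a[0:280,100:412],(669,600),interpolation=cv2.INTER_CUBIC))
E
```

```text
[ 0.50561897 -0.20413022  0.17905706] [-0.52971414  0.84646006 -0.16960072]
```

View pics/c7.png

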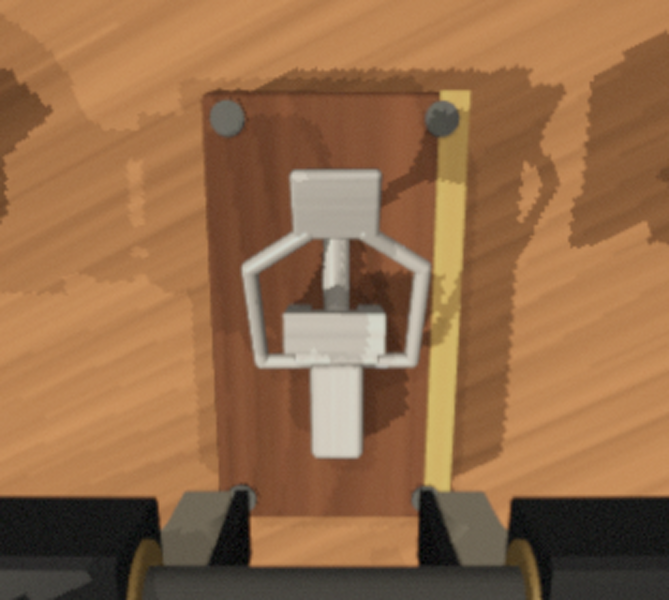

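Released cleanly: the pin is seated, the collar is at the tongue and the ring is raised over it. Now I'll close the gripper and move over the ring tab.

```bash
python3 - <<'E'
from h import *
plan([.586,-.2425,.14],-25,3)
E
```

```text
per step mm 32.41879514413563
[[0.059, 0.001, 0.026, 0.0, 0.0, 0.0], [0.059, 0.001, 0.026, 0.0, 0.0, 0.0], [0.059, 0.001, 0.026, 0.0, 0.0, 0.0]]
```

Emit:
carry_out(
  targets=[
    [0.059,0.001,0.026,0,0,0],
    [0.059,0.001,0.026,0,0,0],
    [0.059,0.001,0.026,0,0,0],
    [0,0,0,0,0,0],
    [0,0,0,0,0,0],
  ],
  hand=0,
  squeeze=10,
)

```text
time_s: 12.85
tcp_pos: [0.5834, -0.2426, 0.1368]
eef_rot: [180.0, 0.1, -25.0]
contact_force: [0.0, 0.3, -0.3]
gripper_width: 0.0017
gripper_force: 0.0
```

Emit:
carry_out(
  targets=[
    [0,0,0.02,0,0,0],
    [0,0,0.03,0,0,0],
    [0,0,0.03,0,0,0],
    [0,0,0.03,0,0,0],
    [0,0,0,0,0,0],
  ],
)

```text
time_s: 13.48
tcp_pos: [0.5831, -0.2425, 0.0806]
eef_rot: [179.9, 0.2, -25.0]
contact_force: [0.6, -0.4, 0.1]
gripper_width: 0.0006
gripper_force: 0.0
```

Emit:
carry_out(
  targets=[
    [0,0,0.012,0,0,0],
    [0,0,0.01,0,0,0],
    [0,0,0.006,0,0,0],
    [0,0,0,0,0,0],
  ],
)

```text
time_s: 13.98
tcp_pos: [0.5841, -0.2427, 0.0684]
eef_rot: [180.0, 0.0, -25.0]
contact_force: [-0.3, 0.0, 0.3]
gripper_width: 0.0006
gripper_force: 0.0
```

Emit:
carry_out(
  targets=[
    [0,0,0.004,0,0,0],
    [0,0,0.002,0,0,0],
    [0,0,0,0,0,0],
  ],
)

```text
time_s: 14.35
tcp_pos: [0.5843, -0.2428, 0.0656]
eef_rot: [180.0, -0.0, -24.9]
contact_force: [0.6, 0.4, 0.4]
gripper_width: 0.0005
gripper_force: 0.1
```

Emit:
carry_out(
  targets=[
    [0,0,0.004,0,0,0],
    [0,0,0,0,0,0],
  ],
)

```text
time_s: 14.6
tcp_pos: [0.5843, -0.2428, 0.0635]
eef_rot: [180.0, -0.0, -24.9]
contact_force: [0.8, 0.1, 0.2]
gripper_width: 0.0005
gripper_force: 0.2
```

Emit:
carry_out(
  targets=[
    [0,0,0.003,0,0,0],
    [0,0,0,0,0,0],
  ],
)

```text
time_s: 14.85
tcp_pos: [0.5843, -0.2428, 0.062]
eef_rot: [-180.0, -0.0, -24.9]
contact_force: [0.5, -0.4, 0.4]
gripper_width: 0.0007
gripper_force: 0.3
```

Emit:
carry_out(
  targets=[
    [0,0,0.003,0,0,0],
    [0,0,0,0,0,0],
  ],
)

```text
time_s: 15.1
tcp_pos: [0.5843, -0.2428, 0.0605]
eef_rot: [180.0, -0.0, -24.9]
contact_force: [0.8, -0.7, 0.4]
gripper_width: 0.0005
gripper_force: 0.4
```

Emit:
carry_out(
  targets=[
    [0,0,0.003,0,0,0],
    [0,0,0,0,0,0],
  ],
)

```text
time_s: 15.35
tcp_pos: [0.5843, -0.2427, 0.059]
eef_rot: [-180.0, -0.0, -24.9]
contact_force: [-0.1, 0.2, 1.7]
gripper_width: 0.0006
gripper_force: 0.6
```

```bash
python3 - <<'E'
from h import *
snap('wrist','w8'); snap('scene','s8'); s=r.get_state(); print(s['contact_force'])
a=cv2.imread('pics/w8.png'); b=cv2.imread('pics/s8.png')
cv2.imwrite('pics/c8.png',np.hstack([cv2.resize(a[100:384,150:360],(400,541)),cv2.resize(b[110:235,80:172],(400,541),interpolation=cv2.INTER_CUBIC)]))
E
```

```text
[ 0.13161533 -0.87555812  1.76278643]
```

View pics/c8.png

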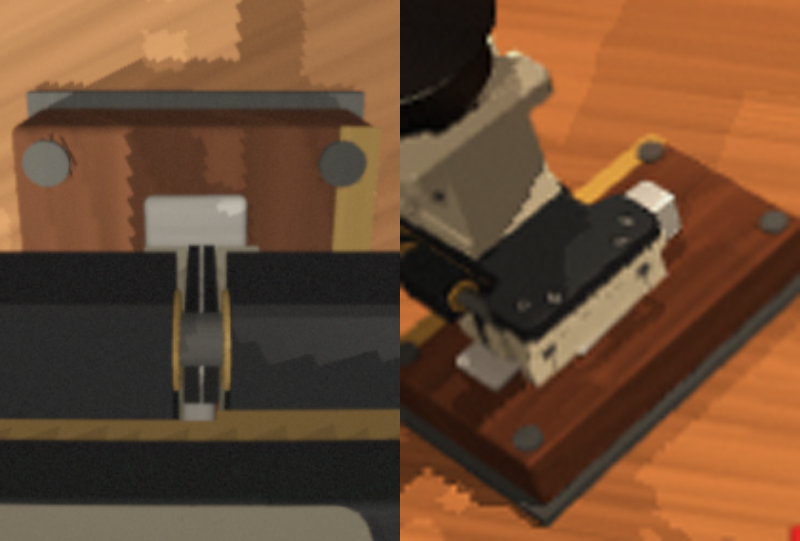

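The tab sits low under the fingers, nearly level. I'll press a little further to be sure it reaches the stop.

Emit:
carry_out(
  targets=[
    [0,0,0.003,0,0,0],
    [0,0,0,0,0,0],
  ],
)

```text
time_s: 15.7
tcp_pos: [0.5842, -0.2427, 0.0575]
eef_rot: [180.0, 0.0, -24.9]
contact_force: [-0.6, -0.5, 2.6]
gripper_width: 0.0004
gripper_force: 1.0
```

Emit:
carry_out(
  targets=[
    [0,0,0.003,0,0,0],
    [0,0,0,0,0,0],
  ],
)

```text
time_s: 15.95
tcp_pos: [0.5843, -0.2429, 0.0567]
eef_rot: [180.0, -0.0, -24.9]
contact_force: [-2.5, 1.4, 7.4]
gripper_width: 0.0006
gripper_force: 3.4
```

Force is up to 7 N, so the stop is reached. I'll retreat straight up and look.

Emit:
carry_out(
  targets=[
    [0,0,-0.01,0,0,0],
    [0,0,-0.04,0,0,0],
    [0,0,-0.1,0,0,0],
    [-0.05,0,-0.1,0,0,0],
    [-0.06,0,-0.05,0,0,0],
  ],
)

```text
time_s: 16.58
tcp_pos: [0.5349, -0.2196, 0.2086]
eef_rot: [-180.0, -0.2, -25.0]
contact_force: [0.9, 0.6, 0.4]
gripper_width: 0.0005
gripper_force: 0.0
```

Emit:
carry_out(
  targets=[
    [-0.06,0,0,0,0,0],
    [0,0,0,0,0,0],
  ],
)

```text
time_s: 16.82
tcp_pos: [0.5057, -0.2062, 0.2068]
eef_rot: [-179.9, -0.0, -24.9]
contact_force: [1.1, -0.9, -0.4]
gripper_width: 0.0002
gripper_force: 0.0
```

```bash
python3 - <<'E'
from h import *
snap('wrist','w9'); snap('scene','s9'); s=r.get_state(); print(s['tcp_pos'])
a=cv2.imread('pics/w9.png'); b=cv2.imread('pics/s9.png')
cv2.imwrite('pics/c9.png',np.hstack([cv2.resize(a[0:284,150:360],(400,541)),cv2.resize(b[110:235,80:172],(400,541),interpolation=cv2.INTER_CUBIC)]))
E
```

```text
[ 0.50728388 -0.20684867  0.20628963]
```

View pics/c9.png

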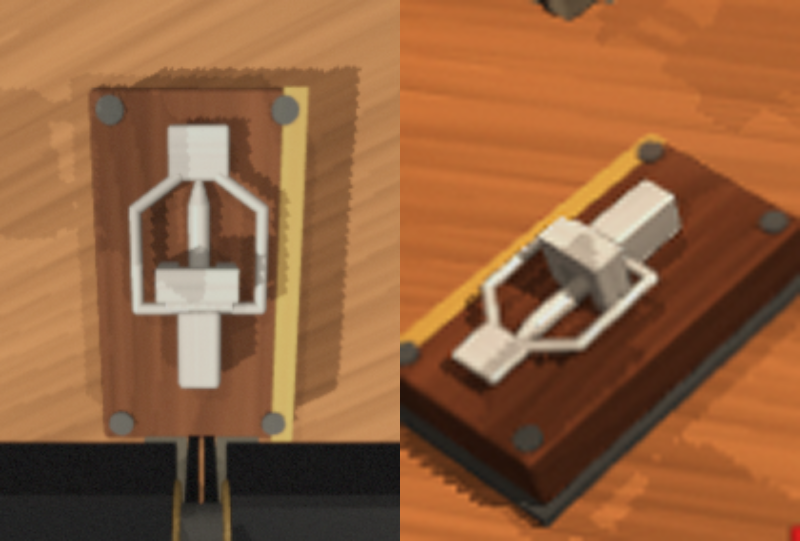

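Pin seated, ring lying flat around tongue and point. A numeric check of the tab height and the collar before handing in.

```bash
python3 - <<'E'
from h import *
a=lambda p:np.array(p,float)/1.905+[150,0]-.25
b=lambda p:(np.array(p,float)-[400,0])/4.34+[80,110]-.4
w=[(169,126),(228,125),(132,309),(266,309)]; s=[(491,376),(453,352),(656,276),(545,222)]
t=tri('w9',a(w[:3]),'s9',b(s[:3])); print(t.round(4))
o=np.array([.529,-.216]); d=np.array([.9063,-.4226])
P=plane('w9',a([(169,126),(228,125),(172,178),(228,178)]),.055); print('tab along x',((P[:,:2]-o)@d).round(4))
Q=plane('w9',a([(180,387),(219,387)]),.066); print('head rear along x (expect -.047)',((Q[:,:2]-o)@d).round(4))
E
```

```text
[[ 0.6098 -0.2384  0.0539  0.003 ]
 [ 0.598  -0.2642  0.0518  0.0041]
 [ 0.5369 -0.182   0.054   0.0027]]
tab along x [0.0839 0.0844 0.0598 0.0598]
head rear along x (expect -.047) [-0.0451 -0.045 ]
```

```bash
python3 -c "
from plant import r
print(r.close_job())"
```

```text
the job is handed in; nothing more can be done
None
```

I handed the job in at about 17 s: the steel ringed linchpin is through the slot with its collar against the tongue, the ring is shut and measures level, and I left the plain pin alone; no verdict came back.

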